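# Set the top wax bowl on the warmer and switch it on

### The job

Lift the top bowl off the nested pile under the tool rail and stand it upright in the middle of the warmer's round plate, setting it down gently rather than dropping it. Only once it stands there released, turn the warmer's dial clockwise to the mark with two pips. Leave the other two bowls nested where they are, and do not shift or knock over the bottle, the jar or the maul.

Things in the scene. Friction and masses are not known exactly. Their poses are not given: they have to be found in the camera images.
- bowl_top: Round flared steel bowl, one of three alike: 82 mm high, rim 130 mm across; straight wall 4 mm thick from radius 34 mm at 22 mm height out to 65 mm at the rim (leans out 27 degrees); solid foot 52 mm across, 22 mm high; 0.18 kg. Origin: centre of the underside, z up. The top one of the pile: its rim starts 136 mm above the bench.
- bowl_mid: Round flared steel bowl, one of three alike: 82 mm high, rim 130 mm across; straight wall 4 mm thick from radius 34 mm at 22 mm height out to 65 mm at the rim (leans out 27 degrees); solid foot 52 mm across, 22 mm high; 0.18 kg. Origin: centre of the underside, z up. Middle one; each bowl's foot stands on the floor of the one below, 27 mm higher.
- bowl_low: Round flared steel bowl, one of three alike: 82 mm high, rim 130 mm across; straight wall 4 mm thick from radius 34 mm at 22 mm height out to 65 mm at the rim (leans out 27 degrees); solid foot 52 mm across, 22 mm high; 0.18 kg. Origin: centre of the underside, z up. The lowest one, standing on the bench.
- rail: Fixed steel rail over the pile. Origin on the bench within 15 mm of the pile's axis, x away from the robot side. A 12 mm bar along y at x = 40 mm, axis 240 mm up, on 12 mm posts at y = +-140 mm (feet 44 mm across). Two tools 18 mm thick hang from it at y = +-111 mm, down to 98 mm above the bench.
- warmer: Fixed grey wax warmer. Origin on the bench under its plate's centre, x away from the console. Box 180 (x) by 170 (y) mm, 65 mm high; on it a round dark plate 140 mm across, upper face 73 mm up. In front (-x) a 90 mm console face slopes at 35 degrees from x = -90 mm, 65 mm high, down to x = -164 mm, 13 mm high.
- plate (a point): Centre of the warmer plate's upper face.
- dial (a joint): Angle of the dial (rad), growing clockwise as seen facing the console. Four white marks: the dash (off) at 0, one pip at 0.70, two pips at 1.40, three pips at 2.10 (stops at 0 and 2.10). It stays where it is left.
- dial_grip (a point): Grip point on the dial's axis, 32 mm off the console face. Turns with the dial: x along the grip bar to its white pointer end, z out of the face (35 degrees from vertical). Black dial: disc 52 mm across, top 9 mm off the face; on it a grip bar 56 mm long, 14 mm thick, up to 35 mm off the face. Pointer points straight up the slope at dial 1.05.
- bottle: Brown bottle 62 mm across, 180 mm high, 0.45 kg. Origin: centre of its underside. Rests on the bench. Bystander.
- jar: White jar 68 mm across, 85 mm high, 0.35 kg. Origin: centre of its underside. Rests on the bench. Bystander.
- maul: Turned wooden maul standing on its head: head 68 mm across and 85 mm high, handle up to 30 mm thick and 190 mm high in all, 0.5 kg. Origin: centre of its underside. Rests on the bench. Bystander.
There are look-alikes about, which are no part of the job. Leave any yellow look-alike of the bowl_top alone. Leave any green look-alike of the bowl_low alone.

How it is judged:
On the way, in this order (a step that is already met when the one before it is completed fails the run):
1. the top bowl is lifted clear of the pile (z of bowl_top in the frame of bowl_mid above 0.07 m and contact force between the fingers and bowl_top above 0.5 N), for 0.2 s.
2. the bowl stands released on the warmer's plate (horizontal distance between bowl_top and plate below 0.02 m and z of bowl_top in the frame of plate between -0.006 and 0.006 m and angle between bowl_top's own z axis and vertical below 0.08 rad and contact force between the fingers and bowl_top below 0.1 N and linear speed of bowl_top below 0.02 m/s), for 0.3 s.
3. the dial is at the two-pip mark (value of joint dial between 1.22 and 1.58 rad), for 0.2 s.
At the end, for the whole second after the job is handed in: The top bowl is upright (5 degrees), at rest and released on the plate, axis within 20 mm of the plate's centre; dial within 0.18 rad of the two-pip mark (1.40); the other bowls, bottle, jar and maul upright within 25 mm of where they were (all of step 2 and all of step 3 and not (distance of bowl_mid from where it was at the start of the episode above 0.025 m or angle between bowl_mid's own z axis and vertical above 0.15 rad) and not (distance of bowl_low from where it was at the start of the episode above 0.025 m or angle between bowl_low's own z axis and vertical above 0.15 rad) and not (distance of bottle from where it was at the start of the episode above 0.025 m or angle between bottle's own z axis and vertical above 0.15 rad) and not (distance of jar from where it was at the start of the episode above 0.025 m or angle between jar's own z axis and vertical above 0.15 rad) and not (distance of maul from where it was at the start of the episode above 0.025 m or angle between maul's own z axis and vertical above 0.15 rad)); the robot touches nothing.
It fails at once if the other bowls of the pile are shifted more than 25 mm or tipped ((distance of bowl_mid from where it was at the start of the episode above 0.025 m or angle between bowl_mid's own z axis and vertical above 0.3 rad) or (distance of bowl_low from where it was at the start of the episode above 0.025 m or angle between bowl_low's own z axis and vertical above 0.3 rad)).
It fails at once if bottle, jar or maul is shifted more than 25 mm or tipped ((distance of bottle from where it was at the start of the episode above 0.025 m or angle between bottle's own z axis and vertical above 0.3 rad) or (distance of jar from where it was at the start of the episode above 0.025 m or angle between jar's own z axis and vertical above 0.3 rad) or (distance of maul from where it was at the start of the episode above 0.025 m or angle between maul's own z axis and vertical above 0.3 rad)).
It fails at once if the top bowl is dropped (falls freely faster than 0.6 m/s, a drop of about 2 cm) (linear speed of bowl_top above 0.6 m/s and contact force between the fingers and bowl_top below 0.1 N).
It also fails if it takes over 64 s, if anything falls off the work surface, if the arm or the gripper's body presses on something with over 40 N, if the wrist force passes 120 N, or if a joint passes its speed limit or range.

### The arm

A 7-joint arm with a two-finger parallel gripper is mounted at the origin on the work surface. World frame = base frame: x ahead of the robot, y to its left, z up, the work surface at z = 0. Lengths are in m, angles in rad, forces in N, time in s.
With the tool pointing down it reaches from about 0.425 to 0.875 m from the base axis. Payload 4.7 kg.
Tool frame: the origin (TCP) lies between the finger pads; the fingertips stand 11 mm ahead of it and the grasp point (between the pads) lies 8 mm behind it; z points along the fingers, y is the line along which they close (so a half turn about z gives the same grasp; the last joint's range is limited). The gripper opens to 87 mm and grips with 3 to 60 N. Pads are 19 mm wide; open, the fingers measure 117 mm over their backs; the gripper's body (75 mm by 190 mm) begins 51 mm behind the grasp point.
Start: joints at [1.142, 0.321, -0.07, 1.45, 0.023, 1.371, -0.057], TCP at [0.278, -0.587, 0.234] pointing down, gripper open.
Joint ranges: [-2.86, 2.86], [-0.3, 2.09], [-1.38, 1.24], [0.06, 2.45], [-1.56, 4.7], [0.09, 2.05], [-2.69, 2.69]. Speed limits (rad/s): [2.57, 2.57, 3.14, 3.14, 3.14, 3.14, 3.14].

### API

Orientations are given as a rotation vector (axis times angle).
In Python, from bench import ctrl gives the robot as it stands. The module is installed in compiled form; this text tells all that it offers.
- The arm moves only by the shell command python3 -m inch 'ROWS' [FORCE]. ROWS is JSON, a list of rows, each an object with "slide": the shift along the tool's x, y, z scaled (see below), a list of three; "angular": the turn, a rotation vector about the tool's x, y, z scaled (see below), a list of three; "claw": the opening, from -1 (shut) to 1 (fully open). In form: [{"slide": [tx, ty, tz], "angular": [rx, ry, rz], "claw": claw}, ...]. A call has 1 to 10 rows; each row is the pose to reach, as a shift and turn from the pose commanded when the call began, along the tool's axes at that moment; what a row does not reach only later rows make up. The controller multiplies each number of a shift by 0.25 m and each number of a turn by 30 degrees. A row lasts 1/10 s, in which the tool goes at most 50 mm and 8.59 degrees, less where a joint would pass 70% of its speed; a pose out of reach is approached as far as the arm can. A call with a number of a shift or a turn outside -1 to 1 is refused whole. A call with a gripper value outside its range is refused whole. The fingers move at their own pace and stop on an object; FORCE is the grip in N (left out, the last holds). Time passes only in rows, so rows that repeat a pose let the fingers close. It gives the time, the measured TCP pose, the force, the opening and the grip force at its end, in the units of the state.
- ctrl.get_state(): the state, without advancing time (a new reading comes with each control period).
- ctrl.get_image(name): name is "scene" or "top" or "wrist"; returns a dict with "color" (400x640x3 uint8, red, green, blue), "depth" (400x640 float32, m along the optical axis (not along the pixel's ray), 0 where there is no reading), "camera_matrix" (3x3 intrinsics, pixels), "extrinsics" (4x4, takes a point from camera to world coordinates); the wrist camera has in their place "tool_from_camera" (4x4, takes a point from camera to tool coordinates, whose origin is the TCP and whose axes are the flange's). Camera axes: x right, y up, looking along -z (the intrinsics and any distortion apply to the point x, -y, -z); pixel columns grow to the right and rows downward; lengths in m; the calibration is good to about 2 mm. The wrist camera is an equidistant fisheye: a pixel r from the principal point sees the ray r / f radians off the axis. A picture is of the moment at which its call begins: read the wrist's pose just before it.
- ctrl.close_job(): hands the job in; it is judged then, once.
Trained networks look in the newest picture that a camera, given by its name, has taken for a name from the list of things; names that differ only in an ending like _2 or _b are one class to them, and where a whole thing is asked for, a point or a joint stands for the part that bears it (a point fixed in the world has none). Each returns a list of dicts, best first, with "confidence" (0 to 1); they miss things now and then, are a little off and sometimes report something else, mostly with a low value. They report only what shows in the picture. A call takes as long as a camera call. They do not tell look-alikes from the thing itself.
- ctrl.find_in(query, camera): "bbox" ([centre column, centre row, width, height] in pixels, round what is visible of it).
- ctrl.outline_of(query, camera): "mask" (400x640 bool, what is visible of it) and "bbox" ([centre column, centre row, width, height] in pixels, round what is visible of it).
The state is a dict: "time": time; "joint_positions": joint angles; "qd": joint speeds; "joint_torque": joint torques, N m; "position": TCP position; "tool_rot": TCP orientation; "ft_force": force on the tool from outside, world axes, zero at the start; "torque": the same for the moment, N m; "grip_width": opening from 0.0 (shut) to 1.0 (fully open); "grip_force": force on a finger pad.
Only numpy, scipy, OpenCV 4.12 (cv2) and the standard library are available. Lean on these libraries where they do the work, as an engineer would, in place of code of your own. Each camera call takes 0.05 s, during which the arm holds its last target. There are 200 camera calls.

## Working session

There is one attempt and no reset: what is moved stays moved. The work goes in short steps, Python scripts to look and compute and a shell command to move; the robot and the scene stay as the last step left them, time stands still between calls to the robot, and variables do not carry over. Pictures are saved under pics/ and viewed, at most 12 in all, crops included, and the job is handed in when it is done.

```bash
mkdir -p pics
cat > h.py <<'E'
import numpy as np, cv2
from bench import ctrl
from scipy.spatial.transform import Rotation as R
def cloud(im):
    d=im["depth"];K=im["camera_matrix"];v,u=np.mgrid[:400,:640]
    p=np.stack([(u-K[0,2])/K[0,0]*d,-(v-K[1,2])/K[1,1]*d,-d],-1)
    E=im["extrinsics"];w=p@E[:3,:3].T+E[:3,3];w[d==0]=np.nan
    return w
def save(im,n,s=1): cv2.imwrite("pics/"+n,im["color"][...,::-1])
E
python3 - <<'E'
from h import *
s=ctrl.get_state();print({k:np.round(v,3) for k,v in s.items()})
ims={n:ctrl.get_image(n) for n in("scene","top")}
for n,im in ims.items():
    save(im,n+".png");w=cloud(im)
    print(n,im["extrinsics"].round(2).tolist(),im["camera_matrix"].round(0).tolist())
    np.save(n+"_w.npy",w)
    for q in("bowl_top","bowl_mid","bowl_low","rail","warmer","plate","dial","bottle","jar","maul"):
        for r in ctrl.outline_of(q,n)[:3]:
            m=r["mask"];p=w[m];p=p[~np.isnan(p[:,0])]
            if len(p): print(q,round(r["confidence"],2),np.round(r["bbox"]).astype(int),"med",np.median(p,0).round(3),"lo",np.percentile(p,2,axis=0).round(3),"hi",np.percentile(p,98,axis=0).round(3))
E
```

```text
{'time': np.float64(0.0), 'joint_positions': array([ 1.142,  0.322, -0.07 ,  1.452,  0.023,  1.371, -0.057]), 'qd': array([-0.002,  0.001,  0.002,  0.   , -0.001,  0.001,  0.001]), 'joint_torque': array([-0.0000e+00, -4.9130e+01, -4.0400e-01, -3.1253e+01, -6.4000e-02,
        4.4000e-02,  0.0000e+00]), 'position': array([ 0.278, -0.587,  0.232]), 'tool_rot': array([-3.063e+00, -6.890e-01,  1.000e-03]), 'ft_force': array([-0.285, -0.317,  0.67 ]), 'torque': array([-0.002, -0.008, -0.01 ]), 'grip_force': np.float64(0.0), 'grip_width': np.float64(1.003)}
scene [[0.37, -0.7, 0.61, 1.35], [0.93, 0.27, -0.25, -0.22], [0.01, 0.66, 0.75, 0.97], [0.0, 0.0, 0.0, 1.0]] [[459.0, 0.0, 317.0], [0.0, 459.0, 206.0], [0.0, 0.0, 1.0]]
bowl_top 0.94 [359 264  61  49] med [0.814 0.122 0.054] lo [0.774 0.056 0.008] hi [0.886 0.169 0.084]
bowl_top 0.8 [380 184  52  42] med [0.62  0.271 0.103] lo [0.584 0.201 0.063] hi [0.702 0.316 0.129]
bowl_top 0.56 [364 147  46  37] med [0.42  0.321 0.06 ] lo [0.389 0.253 0.017] hi [0.505 0.363 0.085]
bowl_mid 0.49 [380 198  47  27] med [0.683 0.231 0.092] lo [0.622 0.
[... 1876 characters left out ...]
] med [ 0.585 -0.258  0.064] lo [ 0.467 -0.347  0.014] hi [ 0.709 -0.179  0.076]
plate 0.28 [435 236  17  20] med [ 0.494 -0.266  0.055] lo [ 0.468 -0.29   0.035] hi [ 0.516 -0.246  0.08 ]
dial 0.46 [435 237  15  23] med [ 0.494 -0.266  0.054] lo [ 0.467 -0.293  0.031] hi [ 0.516 -0.246  0.079]
bottle 0.79 [295 230  19  24] med [0.521 0.149 0.123] lo [0.497 0.124 0.028] hi [0.554 0.178 0.182]
jar 0.81 [218 207  22  26] med [0.609 0.386 0.082] lo [0.581 0.361 0.013] hi [0.64  0.419 0.089]
maul 0.89 [345 195  21  24] med [0.624 0.014 0.087] lo [ 0.601 -0.029 -0.003] hi [0.679 0.042 0.19 ]
maul 0.27 [434 207  67  87] med [ 0.584 -0.258  0.064] lo [ 0.468 -0.346  0.014] hi [ 0.708 -0.179  0.076]
```

```bash
cat > fit.py <<'E'
from h import *
from scipy.optimize import least_squares
T=np.load("top_w.npy").reshape(-1,3);S=np.load("scene_w.npy").reshape(-1,3)
def sel(W,x0,x1,y0,y1,z0,z1):
    return W[(W[:,0]>x0)&(W[:,0]<x1)&(W[:,1]>y0)&(W[:,1]<y1)&(W[:,2]>z0)&(W[:,2]<z1)]
def hull(p,r=None):
    h=cv2.convexHull(p[:,:2].astype(np.float32))[:,0].astype(float)
    f=lambda c:np.hypot(*(h-c[:2]).T)-(r if r else c[2])
    c0=np.r_[h.mean(0),.06]
    return least_squares(f,c0[:2] if r else c0,loss="soft_l1",f_scale=.002).x.round(4)
for n,W in(("top",T),("scene",S)):
    p=sel(W,.57,.72,.18,.335,.118,.142);print(n,"pile rim",hull(p,.065),hull(p),len(p),p[:,2].max())
    p=sel(W,.47,.80,-.4,-.1,.0705,.085);
    p=sel(W,.54,.75,-.4,-.1,.0705,.085);print("plate",hull(p,.07),hull(p),len(p),np.median(p[:,2]))
    p=sel(W,.5,.80,-.4,-.1,.055,.085);print("box",cv2.minAreaRect(p[:,:2].astype(np.float32)))
    p=sel(W,.6,.8,.05,.42,.22,.26);c=p[:,:2].mean(0);u=np.linalg.svd(p[:,:2]-c,full_matrices=False)[2][0];pr=(p[:,:2]-c)@u
    print("rail c",c.round(4),"dir",np.degrees(np.arctan2(u[1],u[0])),"ends",(c+np.outer([pr.min(),pr.max()],u)).round(3).tolist(),len(p))
E
python3 fit.py
python3 - <<'E'
import cv2
a=cv2.imread('pics/scene.png')[100:330,120:500];b=cv2.imread('pics/top.png')[90:290,120:500]
cv2.imwrite('pics/scene_c.png',cv2.resize(a,None,fx=2.1,fy=2.1,interpolation=2));cv2.imwrite('pics/top_c.png',cv2.resize(b,None,fx=2.1,fy=2.1,interpolation=2))
E
```

```text
top pile rim [0.6459 0.2543] [0.6454 0.254  0.0638] 301 0.1304566177165074
plate [ 0.6228 -0.2585] [ 0.6346 -0.2684  0.0838] 1161 0.07289741118475224
box ((0.6081932783126831, -0.26460742950439453), (0.21619226038455963, 0.17104658484458923), 1.9172807931900024)
rail c [0.6824 0.2332] dir -106.35146580085797 ends [[0.723, 0.372], [0.642, 0.096]] 492
scene pile rim [0.6436 0.2567] [0.6437 0.2563 0.0643] 405 0.1307732719236041
plate [ 0.6254 -0.2611] [ 0.6249 -0.2606  0.0707] 2123 0.07414617884231778
box ((0.6091724634170532, -0.26207664608955383), (0.21799728274345398, 0.1700447052717209), 2.4222495555877686)
rail c [0.6851 0.2353] dir -106.25201609190795 ends [[0.726, 0.375], [0.645, 0.097]] 702
```

View pics/scene_c.png

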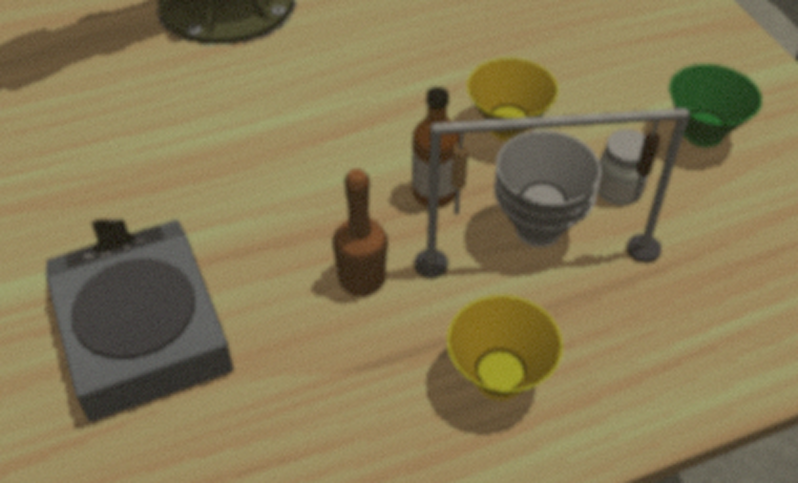

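View pics/top_c.png

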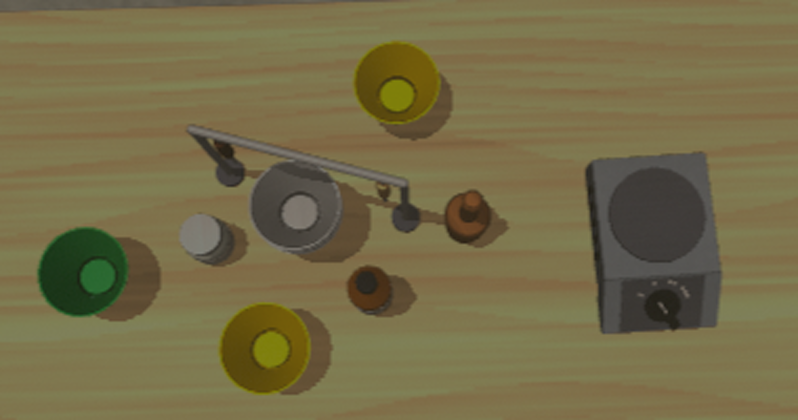

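```bash
cat >> h.py <<'E'
def Rt(yaw,tilt):
    """tool y heads along yaw (deg) horizontally; body leans back (towards -y heading) by tilt deg"""
    h=np.radians(yaw);y=np.array([np.cos(h),np.sin(h),0]);z=np.array([0,0,-1.]);x=np.cross(y,z)
    # tool z = -up*cos + y*sin
    t=np.radians(tilt);z2=z*np.cos(t)+y*np.sin(t);y2=np.cross(z2,x)
    return np.c_[x,y2,z2]
def go(pos,Rd,label=""):
    s=ctrl.get_state();p=np.array(s["position"]);Rc=R.from_rotvec(s["tool_rot"]).as_matrix()
    d=Rc.T@(np.array(pos)-p);w=R.from_matrix(Rc.T@Rd).as_rotvec(degrees=True)
    print(label,"slide",(d/.25).round(3).tolist(),"angular",(w/30).round(3).tolist(),"| dist mm",round(1e3*np.linalg.norm(d)),"deg",round(np.linalg.norm(w)),"at",p.round(4),"t",round(s["time"],1))
def pose():
    s=ctrl.get_state();return np.array(s["position"]),R.from_rotvec(s["tool_rot"]).as_matrix(),s
E
python3 -c "
from h import *
go([.45,-.29,.34],Rt(-35,0))"
```

```text
slide [1.13, -0.781, -0.426] angular [0.0, 0.0, -0.988] | dist mm 359 deg 30 at [ 0.2785 -0.5874  0.2336] t 1.1
```

```bash
python3 -m inch '[{"slide":[0.3,-0.2,-0.43],"angular":[0,0,0],"claw":1},{"slide":[0.6,-0.4,-0.43],"angular":[0,0,-0.5],"claw":1},{"slide":[1,-0.78,-0.43],"angular":[0,0,-1],"claw":1},{"slide":[1,-0.78,-0.43],"angular":[0,0,-1],"claw":1},{"slide":[1,-0.78,-0.43],"angular":[0,0,-1],"claw":1},{"slide":[1,-0.78,-0.43],"angular":[0,0,-1],"claw":1},{"slide":[1,-0.78,-0.43],"angular":[0,0,-1],"claw":1},{"slide":[1,-0.78,-0.43],"angular":[0,0,-1],"claw":1},{"slide":[1,-0.78,-0.43],"angular":[0,0,-1],"claw":1}]'
python3 - <<'E'
from h import *
p,Rc,s=pose();im=ctrl.get_image("wrist");print(p,im["camera_matrix"].tolist(),im["tool_from_camera"].round(3).tolist(),[k for k in im])
np.savez("w1.npz",p=p,R=Rc,**{k:im[k] for k in im})
for q in("dial","plate"): print([(round(r["confidence"],2),np.round(r["bbox"]).tolist()) for r in ctrl.find_in(q,"wrist")])
save(im,"w1.png")
E
```

```text
time: 2.0
position: [0.4214, -0.3032, 0.3417]
tool_rot: [2.778, 1.463, -0.0]
ft_force: [-0.4, 0.1, -0.5]
grip_width: 1.003
grip_force: 0.0
[ 0.42140564 -0.30316345  0.34169   ] [[309.70691628693146, 0.0, 325.5571138111004], [0.0, 309.70691628693146, 198.1798252496368], [0.0, 0.0, 1.0]] [[-0.0, 0.96, 0.28, 0.077], [1.0, 0.0, 0.0, 0.001], [0.0, 0.28, -0.96, -0.151], [0.0, 0.0, 0.0, 1.0]] ['color', 'depth', 'camera_matrix', 'tool_from_camera']
[(0.59, [355.0, 118.0, 32.0, 42.0])]
[(0.56, [403.0, 87.0, 199.0, 167.0])]
```

View pics/w1.png

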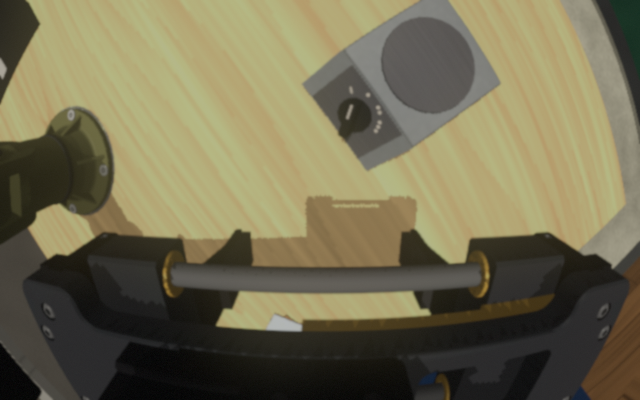

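```bash
cat >> h.py <<'E'
def wcloud(im,p,Rc):
    K=im["camera_matrix"];v,u=np.mgrid[:400,:640];d=im["depth"]
    a=u-K[0,2];b=v-K[1,2];r=np.hypot(a,b)+1e-9;t=np.tan(r/K[0,0])
    c=np.stack([a/r*t*d,-b/r*t*d,-d],-1);T=im["tool_from_camera"]
    w=(c@T[:3,:3].T+T[:3,3])@Rc.T+p;w[d==0]=np.nan;return w
E
cat > dial.py <<'E'
from h import *
import sys
def warmer(W,M,yaw,o):
    c,s=np.cos(yaw),np.sin(yaw)
    q=W-np.r_[o,0];q=np.stack([q[...,0]*c+q[...,1]*s,-q[...,0]*s+q[...,1]*c,q[...,2]],-1)
    a=np.radians(35);f=q-np.array([-.127,0,.039])
    return np.stack([f[...,0]*np.cos(a)+f[...,2]*np.sin(a),f[...,1],-f[...,0]*np.sin(a)+f[...,2]*np.cos(a)],-1) # up-slope, left(y), normal
if __name__=="__main__":
    z=np.load(sys.argv[1]);W=wcloud(z,z["p"],z["R"])
    yaw=np.radians(2.2);o=[.625,-.2605]
    P=W.reshape(-1,3);f=warmer(P,None,yaw,o)
    # plate check
    m=(abs(P[:,0]-.625)<.1)&(abs(P[:,1]+.26)<.1)&(P[:,2]>.0695)&(P[:,2]<.08);h=cv2.convexHull(P[m][:,:2].astype(np.float32));print("plate",cv2.minEnclosingCircle(h),np.median(P[m][:,2]))
    m=(abs(f[:,0])<.04)&(abs(f[:,1])<.04)&(f[:,2]>.02)&(f[:,2]<.045);g=f[m];c=g.mean(0);print(len(g),"bar c (slope,left,normal)",c.round(4),"n hi",np.percentile(g[:,2],95))
    rect=cv2.minAreaRect(g[:,:2].astype(np.float32));print(rect)
    u=np.linalg.svd(g[:,:2]-c[:2],full_matrices=False)[2][0];print("bar dir deg from upslope toward left",np.degrees(np.arctan2(u[1],u[0])))
    m=(abs(f[:,0])<.05)&(abs(f[:,1])<.06)&(abs(f[:,2])<.006);print("face normal med",np.median(f[m][:,2]))
    col=z["color"].reshape(-1,3).astype(int)
    m=(abs(f[:,0])<.045)&(abs(f[:,1])<.045)&(col.min(1)>140)&(f[:,2]>-.01)&(f[:,2]<.06);
    for a,b in zip(f[m].round(3).tolist(),col[m]): print(a,b)
E
python3 dial.py w1.npz
```

```text
plate ((0.6246988773345947, -0.26390236616134644), 0.07032671570777893) 0.07265060230662365
454 bar c (slope,left,normal) [ 0.0058 -0.0017  0.0324] n hi 0.035922370437650876
((0.0022792909294366837, -0.0021753013134002686), (0.055826034396886826, 0.016217706725001335), 32.16791915893555)
bar dir deg from upslope toward left -147.39922478012932
face normal med 0.0006227480421802747
```

```bash
python3 -c "
from h import *
go([.47,-.06,.37],Rt(-16.25,0))"
```

```text
slide [0.921, -0.396, -0.118] angular [-0.002, 0.001, -0.618] | dist mm 252 deg 19 at [ 0.4198 -0.3056  0.3406] t 2.1
```

```bash
python3 -m inch '[{"slide":[0.2,-0.1,-0.1],"angular":[0,0,-0.2],"claw":1},{"slide":[0.4,-0.2,-0.12],"angular":[0,0,-0.4],"claw":1},{"slide":[0.6,-0.3,-0.12],"angular":[0,0,-0.62],"claw":1},{"slide":[0.8,-0.4,-0.12],"angular":[0,0,-0.62],"claw":1},{"slide":[0.92,-0.4,-0.12],"angular":[0,0,-0.62],"claw":1},{"slide":[0.92,-0.4,-0.12],"angular":[0,0,-0.62],"claw":1},{"slide":[0.92,-0.4,-0.12],"angular":[0,0,-0.62],"claw":1}]'
python3 -c "
from h import *
go([.50,.17,.37],Rt(-16.25,27))"
```

```text
time: 2.85
position: [0.4695, -0.0575, 0.3709]
tool_rot: [-2.508, -1.892, 0.0]
ft_force: [-0.7, -1.1, -1.0]
grip_width: 1.002
grip_force: 0.0
 slide [0.909, -0.132, 0.003] angular [-0.901, -0.002, 0.011] | dist mm 230 deg 27 at [ 0.4695 -0.0575  0.3709] t 2.9
```

```bash
python3 -m inch '[{"slide":[0.2,-0.03,0],"angular":[-0.2,0,0],"claw":1},{"slide":[0.4,-0.06,0],"angular":[-0.4,0,0],"claw":1},{"slide":[0.6,-0.1,0],"angular":[-0.6,0,0],"claw":1},{"slide":[0.8,-0.13,0],"angular":[-0.8,0,0],"claw":1},{"slide":[0.91,-0.13,0],"angular":[-0.9,0,0],"claw":1},{"slide":[0.91,-0.13,0],"angular":[-0.9,0,0],"claw":1},{"slide":[0.91,-0.13,0],"angular":[-0.9,0,0],"claw":1}]'
python3 - <<'E'
from h import *
p,Rc,s=pose();im=ctrl.get_image("wrist")
save(im,"w2.png");W=wcloud(im,p,Rc);np.save("w2_w.npy",W)
print([(round(r["confidence"],2),np.round(r["bbox"]).tolist()) for r in ctrl.find_in("bowl_top","wrist")])
from fit import sel,hull
P=W.reshape(-1,3);P=P[~np.isnan(P[:,0])]
for lo in(.12,.126,.13):
    q=sel(P,.57,.72,.18,.335,lo,.142);print(hull(q,.065),hull(q),len(q),q[:,2].max())
q=sel(P,.6,.8,.05,.42,.22,.26);print("rail",len(q),q.mean(0))
E
```

```text
time: 3.55
position: [0.5009, 0.1686, 0.3707]
tool_rot: [2.187, 1.647, 0.393]
ft_force: [-0.1, -1.0, 0.8]
grip_width: 0.998
grip_force: 0.0
[(0.83, [315.0, 78.0, 92.0, 92.0]), (0.57, [164.0, 89.0, 93.0, 96.0]), (0.57, [410.0, 137.0, 61.0, 68.0])]
top pile rim [0.6459 0.2543] [0.6454 0.254  0.0638] 301 0.1304566177165074
plate [ 0.6228 -0.2585] [ 0.6346 -0.2684  0.0838] 1161 0.07289741118475224
box ((0.6081932783126831, -0.26460742950439453), (0.21619226038455963, 0.17104658484458923), 1.9172807931900024)
rail c [0.6824 0.2332] dir -106.35146580085797 ends [[0.723, 0.372], [0.642, 0.096]] 492
scene pile rim [0.6436 0.2567] [0.6437 0.2563 0.0643] 405 0.1307732719236041
plate [ 0.6254 -0.2611] [ 0.6249 -0.2606  0.0707] 2123 0.07414617884231778
box ((0.6091724634170532, -0.26207664608955383), (0.21799728274345398, 0.1700447052717209), 2.4222495555877686)
rail c [0.6851 0.2353] dir -106.25201609190795 ends [[0.726, 0.375], [0.645, 0.097]] 702
[0.6445 0.2544] [0.6445 0.2544 0.0645] 1265 0.1283520778089039
[0.6441 0.2536] [0.6439 0.254  0.0639] 191 0.1283520778089039Traceback (most recent call last):
  File "<stdin>", line 8, in <module>
  File "fit.py", line 7, in hull
    h=cv2.convexHull(p[:,:2].astype(np.float32))[:,0].astype(float)
      ~~~~~~~~~~~~~~~~~~~~~~~~~~~~~~~~~~~~~~~~~~^^^^^
TypeError: 'NoneType' object is not subscriptable
```

View pics/w2.png

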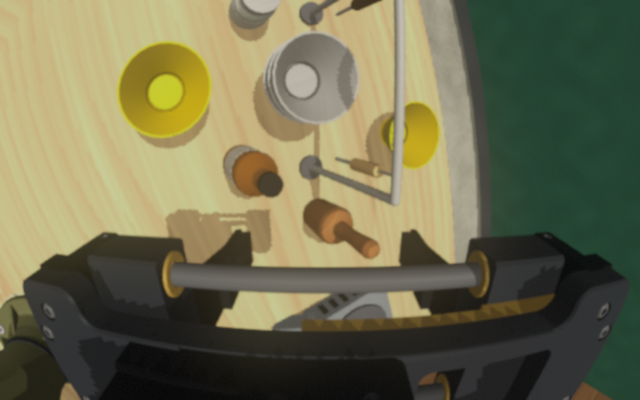

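Run:
```python
import numpy as np
c=np.array([.6445,.2548])
for n in("w2","scene","top"):
    P=np.load(n+"_w.npy").reshape(-1,3);P=P[~np.isnan(P[:,0])]
    d=P[:,:2]-c;r=np.hypot(*d.T);a=np.degrees(np.arctan2(d[:,1],d[:,0]))
    m=(r<.075)&(P[:,2]<.2)&(P[:,2]>.02);Q,rr,aa=P[m],r[m],a[m]
    print(n,"floor z",np.median(Q[rr<.02,2]).round(4))
    for k in range(-180,180,40):
        s=(aa>=k)&(aa<k+40)
        i=np.argsort(-Q[s,2])[:6]
        print(k,s.sum(),"top z,r:",[(round(z,3),round(x,3)) for z,x in zip(Q[s][i,2],rr[s][i])], "rmax",rr[s].max().round(4) if s.any() else 0)
```

```text
w2 floor z 0.0657
-180 678 top z,r: [(np.float64(0.128), np.float64(0.063)), (np.float64(0.127), np.float64(0.065)), (np.float64(0.127), np.float64(0.064)), (np.float64(0.127), np.float64(0.062)), (np.float64(0.127), np.float64(0.064)), (np.float64(0.127), np.float64(0.064))] rmax 0.0653
-140 631 top z,r: [(np.float64(0.127), np.float64(0.062)), (np.float64(0.127), np.float64(0.063)), (np.float64(0.127), np.float64(0.065)), (np.float64(0.127), np.float64(0.064)), (np.float64(0.127), np.float64(0.065)), (np.float64(0.127), np.float64(0.063))] rmax 0.0655
-100 794 top z,r: [(np.float64(0.127), np.float64(0.064)), (np.float64(0.127), np.float64(0.063)), (np.float64(0.127), np.float64(0.062)), (np.float64(0.127), np.float64(0.062)), (np.float64(0.127), np.float64(0.061)), (np.float64(0.127), np.float64(0.063))] rmax 0.0652
-60 930 top z,r: [(np.float64(0.127), np.float64(0.063)), (np.float64(0.127), np.float64(0.064)), (np.float64(0.127), np.float64(0.063)), (np.float64(0.127), np.float64(0.063)), (np.float64(0.127), np.float64(0.061)), (np.float64(0.127), np.float64(0.062))] rmax 0.0649
[... 5520 characters left out ...]
at64(0.126), np.float64(0.062)), (np.float64(0.126), np.float64(0.061)), (np.float64(0.126), np.float64(0.062)), (np.float64(0.126), np.float64(0.063))] rmax 0.0642
100 166 top z,r: [(np.float64(0.128), np.float64(0.062)), (np.float64(0.127), np.float64(0.061)), (np.float64(0.127), np.float64(0.059)), (np.float64(0.127), np.float64(0.061)), (np.float64(0.127), np.float64(0.062)), (np.float64(0.126), np.float64(0.06))] rmax 0.0631
140 151 top z,r: [(np.float64(0.128), np.float64(0.061)), (np.float64(0.127), np.float64(0.06)), (np.float64(0.127), np.float64(0.062)), (np.float64(0.127), np.float64(0.061)), (np.float64(0.126), np.float64(0.06)), (np.float64(0.126), np.float64(0.059))] rmax 0.063
```

```bash
cat >> h.py <<'E'
C=np.array([.6445,.2548]);H=np.array([-.96,.28]);PL=np.array([.625,-.2625])
def gr(c,h,zr,back): # TCP for rim grasp, rim at height zr, tip 16 mm below the rim, backed off along tool
    z=np.r_[-h*.454,-.891];return np.r_[c+h*.0605,zr-.0045]-back*z
E
python3 -c "
from h import *
print(gr(C,H,.1265,0),gr(C,H,.1265,.2))
go(gr(C,H,.1265,.18),Rt(-16.25,27))"
```

```text
[0.58642 0.27174 0.122  ] [0.499252 0.297164 0.3002  ]
 slide [0.5, -0.267, 0.261] angular [-0.002, 0.002, -0.001] | dist mm 156 deg 0 at [0.5017 0.1664 0.3709] t 3.6
```

```bash
python3 -m inch '[{"slide":[0.2,-0.1,0],"angular":[0,0,0],"claw":-0.2},{"slide":[0.4,-0.2,0.1],"angular":[0,0,0],"claw":-0.2},{"slide":[0.5,-0.267,0.261],"angular":[0,0,0],"claw":-0.2},{"slide":[0.5,-0.267,0.261],"angular":[0,0,0],"claw":-0.2},{"slide":[0.5,-0.267,0.261],"angular":[0,0,0],"claw":-0.2},{"slide":[0.5,-0.267,0.261],"angular":[0,0,0],"claw":-0.2}]' 50
python3 -c "
from h import *
go(gr(C,H,.1265,0.0),Rt(-16.25,27))"
```

```text
time: 4.25
position: [0.5082, 0.2954, 0.2826]
tool_rot: [2.191, 1.643, 0.393]
ft_force: [0.7, -1.3, 0.0]
grip_width: 0.537
grip_force: 0.0
 slide [-0.003, 0.0, 0.721] angular [-0.002, 0.001, -0.0] | dist mm 180 deg 0 at [0.5082 0.2954 0.2826] t 4.2
```

```bash
python3 -m inch '[{"slide":[0,0,0.15],"angular":[0,0,0],"claw":-0.2},{"slide":[0,0,0.3],"angular":[0,0,0],"claw":-0.2},{"slide":[0,0,0.45],"angular":[0,0,0],"claw":-0.2},{"slide":[0,0,0.55],"angular":[0,0,0],"claw":-0.2},{"slide":[0,0,0.6],"angular":[0,0,0],"claw":-0.2},{"slide":[0,0,0.6],"angular":[0,0,0],"claw":-0.2}]' 50
python3 - <<'E'
from h import *
p,Rc,s=pose();im=ctrl.get_image("wrist");save(im,"w3.png")
W=wcloud(im,p,Rc);P=W.reshape(-1,3)
d=P[:,:2]-C;r=np.hypot(*d.T);m=(r<.075)&(P[:,2]<.145)&(P[:,2]>.117);Q=P[m]
print(len(Q),np.percentile(Q[:,2],[90,98,99.5]).round(4))
from scipy.optimize import least_squares
q=Q[Q[:,2]>.12];f=lambda c:np.hypot(q[:,0]-c[0],q[:,1]-c[1])-(.063-(.1265-q[:,2])*.517)
print(least_squares(f,C,loss="soft_l1",f_scale=.002).x,len(q))
fl=P[(r<.02)&(P[:,2]<.09)];print("floor",np.median(fl[:,2]))
go(gr(C,H,.1265,0.0),Rt(-16.25,27))
E
```

```text
time: 4.85
position: [0.5732, 0.2766, 0.1486]
tool_rot: [2.189, 1.643, 0.392]
ft_force: [-0.1, -0.8, 0.5]
grip_width: 0.403
grip_force: 0.0
2754 [0.126  0.1265 0.1268]
[0.64353557 0.25420136] 2249
floor 0.06568623765369747
 slide [-0.01, 0.001, 0.126] angular [0.002, -0.002, 0.003] | dist mm 32 deg 0 at [0.573  0.2782 0.15  ] t 4.9
```

View pics/w3.png

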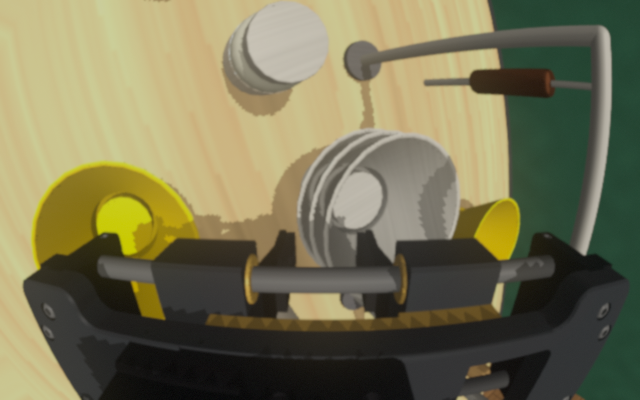

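```bash
python3 -m inch '[{"slide":[0,0,0.06],"angular":[0,0,0],"claw":-0.2},{"slide":[-0.005,0,0.1],"angular":[0,0,0],"claw":-0.2},{"slide":[-0.01,0,0.126],"angular":[0,0,0],"claw":-0.2},{"slide":[-0.01,0,0.126],"angular":[0,0,0],"claw":-0.2},{"slide":[-0.01,0,0.126],"angular":[0,0,0],"claw":-0.6},{"slide":[-0.01,0,0.126],"angular":[0,0,0],"claw":-1},{"slide":[-0.01,0,0.126],"angular":[0,0,0],"claw":-1},{"slide":[-0.01,0,0.126],"angular":[0,0,0],"claw":-1},{"slide":[-0.01,0,0.126],"angular":[0,0,0],"claw":-1}]' 50
python3 -c "
from h import *
p,r,s=pose();print(gr(C,H,.1265,0),s['ft_force'],s['grip_force'],s['grip_width']*87)
go(p+np.r_[0,0,.025],r)
go(p+np.r_[0,0,.075],r)"
```

```text
time: 5.8
position: [0.5852, 0.273, 0.1211]
tool_rot: [2.187, 1.647, 0.396]
ft_force: [0.4, -1.1, -1.8]
grip_width: 0.048
grip_force: 6.7
[0.58642 0.27174 0.122  ] [ 0.37074488 -1.13086056 -1.77790177] 6.674855497338115 4.218643300951207
 slide [0.0, 0.045, -0.089] angular [0.0, 0.0, 0.0] | dist mm 25 deg 0 at [0.5852 0.273  0.1211] t 5.8
 slide [0.0, 0.136, -0.267] angular [0.0, 0.0, 0.0] | dist mm 75 deg 0 at [0.5852 0.273  0.1211] t 5.8
```

```bash
python3 -m inch '[{"slide":[0,0,0],"angular":[0,0,0],"claw":-1},{"slide":[0,0,0],"angular":[0,0,0],"claw":-1},{"slide":[0,0.01,-0.02],"angular":[0,0,0],"claw":-1},{"slide":[0,0.02,-0.04],"angular":[0,0,0],"claw":-1},{"slide":[0,0.03,-0.06],"angular":[0,0,0],"claw":-1},{"slide":[0,0.045,-0.089],"angular":[0,0,0],"claw":-1},{"slide":[0,0.068,-0.134],"angular":[0,0,0],"claw":-1},{"slide":[0,0.091,-0.178],"angular":[0,0,0],"claw":-1},{"slide":[0,0.114,-0.223],"angular":[0,0,0],"claw":-1},{"slide":[0,0.127,-0.249],"angular":[0,0,0],"claw":-1}]' 50
cat > look.py <<'E'
from h import *
from scipy.optimize import least_squares
import sys
p,Rc,s=pose();im=ctrl.get_image("wrist");save(im,sys.argv[1])
P=wcloud(im,p,Rc).reshape(-1,3);P=P[~np.isnan(P[:,0])]
# bowl expected in the tool frame: fit centre+axis to rim/wall interior points near expected pose
z=Rc[:,2];n=Rc[:,1];up0=np.array([0,0,1.])
hz=-np.r_[Rc[0,2],Rc[1,2],0];hz/=np.linalg.norm(hz)
rim=p-hz*.0605+up0*.0045
q=P[(np.linalg.norm(P-(rim-up0*.03),axis=1)<.085)&(np.linalg.norm(P-p,axis=1)>.045)]
def res(v,q):
    a=np.array([v[3],v[4],1]);a/=np.linalg.norm(a);d=q-v[:3];h=d@a;r=np.linalg.norm(d-np.outer(h,a),axis=1)
    wall=(r-(.0605+h*.517))*.89   # inner wall surface, v = rim plane centre
    floor=h+.06
    return np.where(abs(wall)<abs(floor),wall,floor)
v=np.r_[rim,0,0]
for k in range(3):
    g=q[abs(res(v,q))<(.012,.006,.004)[k]];v=least_squares(res,v,args=(g,),loss="soft_l1",f_scale=.002).x
a=np.array([v[3],v[4],1]);a/=np.linalg.norm(a)
base=v[:3]-.082*a
print("n",len(g),"rms",np.sqrt((res(v,g)**2).mean()).round(4),"rim c",v[:3].round(4),"tilt deg",np.degrees(np.arccos(a[2])).round(2),"axis",a.round(3),"base",base.round(4),"expected base",(rim-.082*up0).round(4),"grip",s["grip_force"].round(1),(s["grip_width"]*87).round(1),"t",s["time"],"tcp",p.round(4))
print("base rel tcp",(base-p).round(4))
E
python3 look.py w4.png
```

```text
time: 6.8
position: [0.5858, 0.2734, 0.1929]
tool_rot: [2.187, 1.646, 0.398]
ft_force: [-0.5, 0.0, -1.2]
grip_width: 0.032
grip_force: 48.4Traceback (most recent call last):
  File "look.py", line 21, in <module>
    print("n",len(g),"rms",np.sqrt((res(v,g)**2).mean()).round(4),"rim c",v[:3].round(4),"tilt deg",np.degrees(np.arccos(a[2])).round(2),"axis",a.round(3),"base",base.round(4),"expected base",(rim-.082*up0).round(4),"grip",s["grip_force"].round(1),(s["grip_width"]*87).round(1),"t",s["time"],"tcp",p.round(4))
                                                                                                                                                                                                                               ^^^^^^^^^^^^^^^^^^^^^
AttributeError: 'float' object has no attribute 'round'
```

View pics/w4.png

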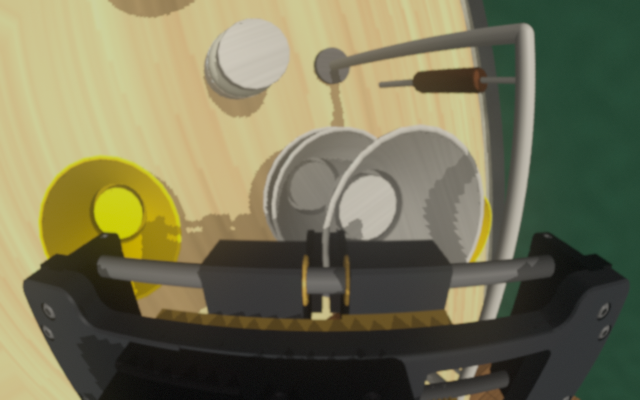

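```bash
sed -i 's/s\["grip_force"\].round(1),(s\["grip_width"\]\*87).round(1)/round(s["grip_force"],1),round(s["grip_width"]*87,1)/' look.py; python3 look.py w4b.png; python3 -c "
from h import *
p,r,s=pose()
go(p+np.r_[-.96*.08,.28*.08,.005],r)
go(p+np.r_[-.96*.08,.28*.08,.12],r)"
```

```text
n 14701 rms 0.0009 rim c [0.6461 0.2626 0.2017] tilt deg 5.81 axis [-0.048  0.089  0.995] base [0.65   0.2552 0.1201] expected base [0.6444 0.2571 0.1162] grip 48.4 3.1 t 6.85 tcp [0.5861 0.2736 0.1937]
base rel tcp [ 0.0639 -0.0184 -0.0736]
 slide [0.001, -0.276, -0.164] angular [0.0, 0.0, 0.0] | dist mm 80 deg 0 at [0.5859 0.2734 0.1926] t 6.9
 slide [0.002, -0.066, -0.573] angular [0.0, 0.0, 0.0] | dist mm 144 deg 0 at [0.5859 0.2734 0.1926] t 6.9
```

```bash
python3 -m inch '[{"slide":[0,-0.03,-0.03],"angular":[0,0,0],"claw":-1},{"slide":[0,-0.09,-0.06],"angular":[0,0,0],"claw":-1},{"slide":[0,-0.15,-0.09],"angular":[0,0,0],"claw":-1},{"slide":[0,-0.21,-0.13],"angular":[0,0,0],"claw":-1},{"slide":[0,-0.276,-0.18],"angular":[0,0,0],"claw":-1},{"slide":[0,-0.25,-0.24],"angular":[0,0,0],"claw":-1},{"slide":[0,-0.2,-0.32],"angular":[0,0,0],"claw":-1},{"slide":[0,-0.15,-0.42],"angular":[0,0,0],"claw":-1},{"slide":[0,-0.1,-0.52],"angular":[0,0,0],"claw":-1},{"slide":[0,-0.066,-0.573],"angular":[0,0,0],"claw":-1}]' 50
python3 look.py w5.png;python3 -c "
from h import *
p,r,s=pose()
go(p+[0,0,.03],r)
go([.46,.08,.36],r)"
```

```text
time: 7.9
position: [0.5072, 0.2967, 0.3129]
tool_rot: [2.184, 1.649, 0.399]
ft_force: [-0.3, 1.0, -1.4]
grip_width: 0.036
grip_force: 48.4
n 14672 rms 0.0009 rim c [0.5672 0.2857 0.3207] tilt deg 5.77 axis [-0.046  0.089  0.995] base [0.571  0.2784 0.2391] expected base [0.5654 0.2802 0.2354] grip 48.4 3.2 t 7.9 tcp [0.5072 0.2967 0.3129]
base rel tcp [ 0.0638 -0.0183 -0.0737]
 slide [0.0, 0.055, -0.107] angular [0.0, 0.0, 0.0] | dist mm 30 deg 0 at [0.5087 0.2967 0.315 ] t 8.0
 slide [-0.887, 0.129, -0.139] angular [0.0, 0.0, 0.0] | dist mm 227 deg 0 at [0.5087 0.2967 0.315 ] t 8.0
```

```bash
python3 -c "
from h import *
p,r,s=pose()
go([.53,.08,.345],r)"
```

```text
slide [-0.81, 0.34, 0.038] angular [0.0, 0.0, 0.0] | dist mm 220 deg 0 at [0.5087 0.2967 0.315 ] t 8.0
```

```bash
python3 -m inch '[{"slide":[-0.04,0.05,-0.08],"angular":[0,0,0],"claw":-1},{"slide":[-0.12,0.08,-0.08],"angular":[0,0,0],"claw":-1},{"slide":[-0.24,0.13,-0.06],"angular":[0,0,0],"claw":-1},{"slide":[-0.37,0.18,-0.04],"angular":[0,0,0],"claw":-1},{"slide":[-0.5,0.23,-0.02],"angular":[0,0,0],"claw":-1},{"slide":[-0.62,0.27,0],"angular":[0,0,0],"claw":-1},{"slide":[-0.72,0.31,0.02],"angular":[0,0,0],"claw":-1},{"slide":[-0.79,0.33,0.035],"angular":[0,0,0],"claw":-1},{"slide":[-0.81,0.34,0.038],"angular":[0,0,0],"claw":-1}]' 50
python3 -c "
from h import *
p,r,s=pose()
go([.555,-.12,.345],r)"
```

```text
time: 8.85
position: [0.5284, 0.0756, 0.3385]
tool_rot: [2.191, 1.645, 0.39]
ft_force: [0.0, 0.5, -2.3]
grip_width: 0.036
grip_force: 48.6
 slide [-0.721, 0.298, 0.123] angular [0.0, 0.0, 0.0] | dist mm 198 deg 0 at [0.5284 0.0756 0.3385] t 8.8
```

```bash
python3 -m inch '[{"slide":[-0.05,0.02,0],"angular":[0,0,0],"claw":-1},{"slide":[-0.14,0.06,0.01],"angular":[0,0,0],"claw":-1},{"slide":[-0.26,0.11,0.04],"angular":[0,0,0],"claw":-1},{"slide":[-0.39,0.16,0.06],"angular":[0,0,0],"claw":-1},{"slide":[-0.52,0.21,0.09],"angular":[0,0,0],"claw":-1},{"slide":[-0.63,0.26,0.11],"angular":[0,0,0],"claw":-1},{"slide":[-0.7,0.29,0.12],"angular":[0,0,0],"claw":-1},{"slide":[-0.72,0.3,0.12],"angular":[0,0,0],"claw":-1}]' 50
python3 look.py w6.png
cat > tgt.py <<'E'
from h import *
import sys
a=np.array(eval(sys.argv[1]));b=np.array(eval(sys.argv[2]));hgt=float(sys.argv[3])
p,Rc,s=pose();a=a/np.linalg.norm(a);ax=np.cross(a,[0,0,1]);
k=R.from_rotvec(ax/np.linalg.norm(ax)*np.arccos(a[2])).as_matrix() if np.linalg.norm(ax)>1e-3 else np.eye(3)
go(np.r_[PL,.073+hgt]-k@b,k@Rc)
E
echo
```

```text
time: 9.65
position: [0.5567, -0.1184, 0.3468]
tool_rot: [2.191, 1.646, 0.392]
ft_force: [-0.5, 1.0, -1.9]
grip_width: 0.033
grip_force: 48.5
n 14691 rms 0.0009 rim c [ 0.6168 -0.1296  0.3544] tilt deg 5.58 axis [-0.04   0.089  0.995] base [ 0.62   -0.1369  0.2728] expected base [ 0.6148 -0.1353  0.2693] grip 48.5 2.8 t 9.65 tcp [ 0.5567 -0.1184  0.3468]
base rel tcp [ 0.0633 -0.0185 -0.0741]
```

```bash
python3 tgt.py "[-.043,.089,.995]" "[.0636,-.0184,-.0739]" 0.07
```

```text
slide [-0.503, -0.071, 0.531] angular [0.126, 0.126, 0.064] | dist mm 184 deg 6 at [ 0.557  -0.1178  0.3473] t 9.7
```

```bash
python3 -m inch '[{"slide":[-0.05,-0.01,0.02],"angular":[0.01,0.01,0.01],"claw":-1},{"slide":[-0.14,-0.02,0.08],"angular":[0.03,0.03,0.02],"claw":-1},{"slide":[-0.23,-0.03,0.17],"angular":[0.06,0.06,0.03],"claw":-1},{"slide":[-0.32,-0.05,0.28],"angular":[0.09,0.09,0.05],"claw":-1},{"slide":[-0.4,-0.06,0.39],"angular":[0.126,0.126,0.064],"claw":-1},{"slide":[-0.46,-0.07,0.47],"angular":[0.126,0.126,0.064],"claw":-1},{"slide":[-0.5,-0.07,0.52],"angular":[0.126,0.126,0.064],"claw":-1},{"slide":[-0.503,-0.071,0.531],"angular":[0.126,0.126,0.064],"claw":-1},{"slide":[-0.503,-0.071,0.531],"angular":[0.126,0.126,0.064],"claw":-1}]' 50
python3 look.py w7.png
```

```text
time: 10.6
position: [0.5658, -0.2484, 0.2222]
tool_rot: [2.274, 1.685, 0.434]
ft_force: [0.5, 0.4, -1.2]
grip_width: 0.033
grip_force: 48.5
n 14680 rms 0.0009 rim c [ 0.6261 -0.26    0.2263] tilt deg 0.05 axis [-0.001 -0.001  1.   ] base [ 0.6262 -0.2599  0.1443] expected base [ 0.626  -0.255   0.1447] grip 48.5 2.9 t 10.6 tcp [ 0.5658 -0.2484  0.2222]
base rel tcp [ 0.0603 -0.0114 -0.0778]
```

View pics/w7.png

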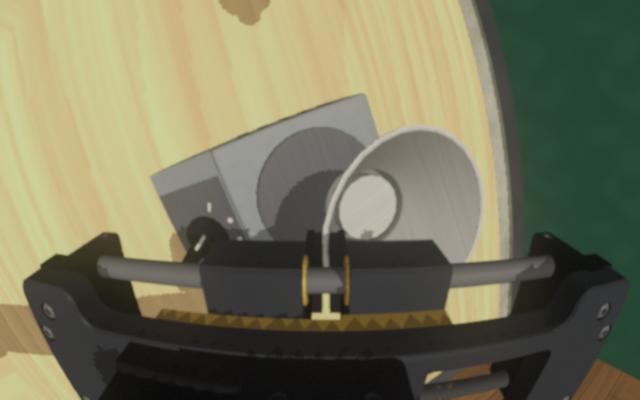

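```bash
python3 tgt.py "[0,0,1]" "[.0603,-.0114,-.0778]" 0.006
```

```text
slide [-0.032, -0.107, 0.241] angular [0.0, 0.0, 0.0] | dist mm 66 deg 0 at [ 0.5662 -0.2484  0.2231] t 10.7
```

```bash
python3 -m inch '[{"slide":[-0.01,-0.03,0.05],"angular":[0,0,0],"claw":-1},{"slide":[-0.02,-0.06,0.12],"angular":[0,0,0],"claw":-1},{"slide":[-0.03,-0.09,0.18],"angular":[0,0,0],"claw":-1},{"slide":[-0.032,-0.1,0.22],"angular":[0,0,0],"claw":-1},{"slide":[-0.032,-0.107,0.236],"angular":[0,0,0],"claw":-1},{"slide":[-0.032,-0.107,0.241],"angular":[0,0,0],"claw":-1},{"slide":[-0.032,-0.107,0.241],"angular":[0,0,0],"claw":-1}]' 50
python3 look.py w8.png; python3 tgt.py "[0,0,1]" "[.0603,-.0114,-.0778]" 0.0
```

```text
time: 11.35
position: [0.5641, -0.2529, 0.1565]
tool_rot: [2.274, 1.682, 0.434]
ft_force: [0.6, 0.3, -1.8]
grip_width: 0.039
grip_force: 48.5
n 14677 rms 0.0008 rim c [ 0.6243 -0.2645  0.1607] tilt deg 0.12 axis [-0.002  0.001  1.   ] base [ 0.6245 -0.2646  0.0787] expected base [ 0.6242 -0.2597  0.079 ] grip 48.5 3.4 t 11.35 tcp [ 0.5641 -0.2529  0.1565]
base rel tcp [ 0.0604 -0.0117 -0.0777]
 slide [0.006, -0.01, 0.022] angular [0.0, 0.0, 0.0] | dist mm 6 deg 0 at [ 0.5642 -0.2531  0.1567] t 11.4
```

Lower in small steps, watching the force.

```bash
python3 -m inch '[{"slide":[0,-0.004,0.007],"angular":[0,0,0],"claw":-1},{"slide":[0,-0.007,0.014],"angular":[0,0,0],"claw":-1},{"slide":[0,-0.009,0.018],"angular":[0,0,0],"claw":-1},{"slide":[0,-0.009,0.018],"angular":[0,0,0],"claw":-1}]' 50
python3 -m inch '[{"slide":[0,-0.001,0.002],"angular":[0,0,0],"claw":-1},{"slide":[0,-0.002,0.004],"angular":[0,0,0],"claw":-1},{"slide":[0,-0.002,0.004],"angular":[0,0,0],"claw":-1}]' 50
```

```text
time: 11.8
position: [0.5634, -0.2525, 0.1509]
tool_rot: [2.275, 1.682, 0.433]
ft_force: [-0.1, -1.0, -0.0]
grip_width: 0.035
grip_force: 48.5
time: 12.1
position: [0.5638, -0.2524, 0.1506]
tool_rot: [2.274, 1.682, 0.434]
ft_force: [-3.9, 1.7, 5.0]
grip_width: 0.036
grip_force: 48.6
```

```bash
python3 -m inch '[{"slide":[0,0,0],"angular":[0,0,0],"claw":-1},{"slide":[0,0,0],"angular":[0,0,0],"claw":-1},{"slide":[0,0,0],"angular":[0,0,0],"claw":-1}]' 5
python3 -m inch '[{"slide":[0,0,0],"angular":[0,0,0],"claw":-0.9},{"slide":[0,0,0],"angular":[0,0,0],"claw":-0.8},{"slide":[0,0,0],"angular":[0,0,0],"claw":-0.6},{"slide":[0,0,0],"angular":[0,0,0],"claw":-0.6},{"slide":[0,0,0],"angular":[0,0,0],"claw":-0.6},{"slide":[0,0,0],"angular":[0,0,0],"claw":-0.6}]'
python3 look.py w9.png
```

```text
time: 12.4
position: [0.5638, -0.2523, 0.1503]
tool_rot: [2.274, 1.682, 0.434]
ft_force: [-3.1, 3.1, 5.5]
grip_width: 0.044
grip_force: 5.4
time: 13.0
position: [0.5631, -0.2525, 0.1493]
tool_rot: [2.276, 1.682, 0.432]
ft_force: [0.2, -0.4, 0.5]
grip_width: 0.195
grip_force: 0.0
n 14878 rms 0.0008 rim c [ 0.6242 -0.2618  0.1546] tilt deg 1.26 axis [0.006 0.021 1.   ] base [ 0.6238 -0.2635  0.0726] expected base [ 0.6233 -0.2592  0.0718] grip 0.0 17.0 t 13.0 tcp [ 0.5631 -0.2525  0.1493]
base rel tcp [ 0.0606 -0.011  -0.0767]
```

```bash
python3 -m inch '[{"slide":[0,0,-0.02],"angular":[0,0,0],"claw":-0.6},{"slide":[0,0,-0.06],"angular":[0,0,0],"claw":-0.6},{"slide":[0,0,-0.12],"angular":[0,0,0],"claw":-0.6},{"slide":[0,0,-0.22],"angular":[0,0,0],"claw":-0.6},{"slide":[0,0,-0.35],"angular":[0,0,0],"claw":0},{"slide":[0,0,-0.5],"angular":[0,0,0],"claw":0},{"slide":[0,0,-0.6],"angular":[0,0,0],"claw":0},{"slide":[0,0,-0.6],"angular":[0,0,0],"claw":0}]'
python3 - <<'E'
from h import *
p,Rc,s=pose();im=ctrl.get_image("wrist");np.savez("w10.npz",p=p,R=Rc,**{k:im[k] for k in im});save(im,"w10.png")
P=wcloud(im,p,Rc).reshape(-1,3)
q=P[(np.hypot(P[:,0]-.624,P[:,1]+.263)<.08)&(P[:,2]>.145)];print(cv2.minEnclosingCircle(q[:,:2].astype(np.float32)),np.percentile(q[:,2],[50,99]))
for k in(0,90,180,270):
    h=np.radians(k);s_=((q[:,:2]-[.624,-.263])@[np.cos(h),np.sin(h)])>.045;print(k,np.percentile(q[s_,2],97).round(4),end=" ")
m=(np.hypot(P[:,0]-.624,P[:,1]+.263)<.02);print("floor",np.median(P[m,2]))
E
python3 dial.py w10.npz
```

```text
time: 13.85
position: [0.5043, -0.2472, 0.2937]
tool_rot: [2.268, 1.676, 0.437]
ft_force: [1.3, -0.3, -0.1]
grip_width: 0.457
grip_force: 0.0
((0.6165161728858948, -0.26146742701530457), 0.07258909940719604) [0.38653558 0.42553056]
0 0.1552 90 0.1557 180 0.4252 270 0.1553 floor 0.09470291374570866
plate ((0.6206262111663818, -0.2612369954586029), 0.06943552196025848) 0.07269440109359243
484 bar c (slope,left,normal) [0.0066 0.0002 0.0332] n hi 0.03600070125615918
((0.002337375655770302, -0.0023585036396980286), (0.05637722462415695, 0.014872441068291664), 32.864078521728516)
bar dir deg from upslope toward left -147.6044023011185
face normal med 0.0006294961273144072
[0.019, 0.032, 0.001] [166 160 146]
[0.021, 0.032, 0.002] [164 157 144]
[0.019, 0.031, 0.002] [179 172 157]
[0.02, 0.031, 0.001] [177 169 155]
[0.019, 0.03, 0.002] [182 175 160]
[0.02, 0.029, 0.001] [178 171 156]
[0.019, 0.029, 0.003] [181 174 159]
[0.019, 0.028, 0.001] [173 166 152]
[0.015, 0.027, 0.0] [161 155 141]
[0.018, 0.027, 0.002] [180 172 157]
[0.018, 0.027, 0.0] [171 164 150]
[0.017, 0.026, 0.002] [176 168 154]
[... 2496 characters left out ...]
4 142]
[0.018, -0.036, 0.001] [180 172 158]
[0.019, -0.036, 0.0] [181 174 159]
[0.021, -0.036, 0.002] [168 160 148]
[0.016, -0.036, 0.001] [166 159 147]
[0.018, -0.037, 0.001] [182 174 160]
[0.019, -0.037, 0.002] [184 176 162]
[0.021, -0.037, 0.002] [170 163 149]
[0.013, -0.037, 0.002] [161 154 141]
[0.014, -0.038, 0.0] [161 153 141]
[0.015, -0.039, -0.0] [161 154 142]
[0.017, -0.038, 0.002] [167 160 148]
[0.018, -0.039, 0.0] [169 161 149]
[0.011, -0.038, 0.002] [171 164 150]
[0.012, -0.039, 0.001] [180 172 158]
[0.014, -0.039, 0.001] [173 166 152]
[0.011, -0.039, 0.002] [174 167 153]
[0.012, -0.04, 0.002] [183 175 161]
[0.014, -0.04, 0.002] [175 167 153]
[0.011, -0.041, 0.002] [168 160 147]
```

View pics/w10.png

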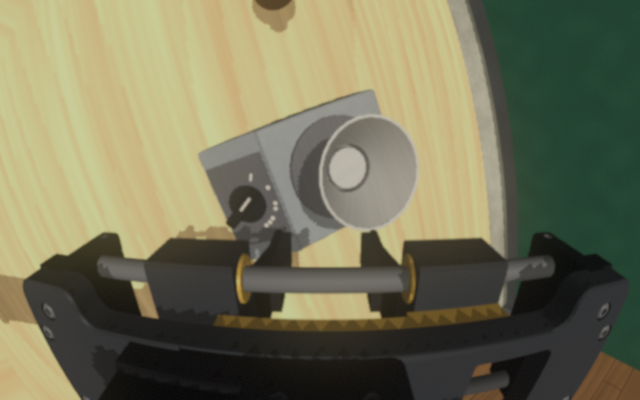

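```bash
cat > dt.py <<'E'
from h import *
import sys
def dial_pose(deg_left,n):
    yw=np.radians(2.2);A=np.array([[np.cos(yw),-np.sin(yw),0],[np.sin(yw),np.cos(yw),0],[0,0,1]])
    a=np.radians(35);S=np.array([np.cos(a),0,np.sin(a)]);L=np.array([0,1.,0]);N=np.array([-np.sin(a),0,np.cos(a)])
    w=np.array([-.127,0,.039])+.0015*S-.0024*L+(n+.0006)*N
    t=np.radians(deg_left);y=np.sin(t)*S-np.cos(t)*L
    y,z=A@y,-A@N
    return A@w+[.625,-.2605,0],np.c_[np.cross(y,z),y,z]
if __name__=="__main__":
    go(*dial_pose(float(sys.argv[1]),float(sys.argv[2])));print(np.round(ctrl.get_state()["joint_positions"],2))
E
python3 dt.py 32.6 .125;python3 -c "
from dt import *
print(dial_pose(32.6,.125)[0],dial_pose(32.6,.0255)[0])"
```

```text
slide [-0.22, -0.476, 0.423] angular [-0.229, 0.334, 1.304] | dist mm 168 deg 41 at [ 0.504  -0.2465  0.2907] t 13.9
[ 0.49 -0.17  0.01  1.92 -0.18  1.01  0.27]
[ 0.42742546 -0.27049182  0.14274586] [ 0.48445425 -0.26830099  0.06124023]
```

```bash
python3 -m inch '[{"slide":[-0.05,-0.16,0],"angular":[-0.05,0.07,0.28],"claw":-0.2},{"slide":[-0.1,-0.28,0.05],"angular":[-0.1,0.14,0.56],"claw":-0.2},{"slide":[-0.15,-0.35,0.1],"angular":[-0.15,0.21,0.84],"claw":-0.2},{"slide":[-0.18,-0.4,0.15],"angular":[-0.17,0.25,1],"claw":-0.2},{"slide":[-0.18,-0.4,0.15],"angular":[-0.17,0.25,1],"claw":-0.2},{"slide":[-0.18,-0.4,0.15],"angular":[-0.17,0.25,1],"claw":-0.2}]'
python3 dt.py 32.6 .125
```

```text
time: 14.5
position: [0.4187, -0.2617, 0.2097]
tool_rot: [2.651, 1.07, 0.76]
ft_force: [0.6, -1.0, 0.5]
grip_width: 0.402
grip_force: 0.0
 slide [-0.108, -0.047, 0.246] angular [-0.07, 0.091, 0.305] | dist mm 68 deg 10 at [ 0.4187 -0.2617  0.2097] t 14.5
[ 0.6  -0.28  0.16  2.22 -0.46  0.86  0.2 ]
```

```bash
python3 dt.py 32.6 .085
```

```text
slide [-0.101, -0.041, 0.405] angular [-0.07, 0.091, 0.305] | dist mm 105 deg 10 at [ 0.4187 -0.2617  0.2097] t 14.5
[ 0.6  -0.28  0.16  2.22 -0.46  0.86  0.2 ]
```

```bash
python3 -m inch '[{"slide":[-0.05,-0.02,0.08],"angular":[-0.03,0.04,0.15],"claw":-0.2},{"slide":[-0.1,-0.041,0.2],"angular":[-0.07,0.09,0.305],"claw":-0.2},{"slide":[-0.1,-0.041,0.32],"angular":[-0.07,0.09,0.305],"claw":-0.2},{"slide":[-0.1,-0.041,0.405],"angular":[-0.07,0.09,0.305],"claw":-0.2},{"slide":[-0.1,-0.041,0.405],"angular":[-0.07,0.09,0.305],"claw":-0.2},{"slide":[-0.1,-0.041,0.405],"angular":[-0.07,0.09,0.305],"claw":-0.2}]'
python3 - <<'E'
from h import *
p,Rc,s=pose();im=ctrl.get_image("wrist");np.savez("w11.npz",p=p,R=Rc,**{k:im[k] for k in im});save(im,"w11.png")
E
python3 dial.py w11.npz | head -6;python3 dt.py 32.6 .0255
```

```text
time: 15.1
position: [0.4515, -0.2695, 0.1114]
tool_rot: [2.722, 0.855, 0.87]
ft_force: [0.3, -0.3, 0.2]
grip_width: 0.399
grip_force: 0.0
plate ((0.6244469285011292, -0.26403185725212097), 0.07010757923126221) 0.07265271644206403
1497 bar c (slope,left,normal) [ 0.0048 -0.0006  0.0339] n hi 0.035779022703745986
((0.0022630225867033005, -0.002353530377149582), (0.056043729186058044, 0.014105821959674358), 32.60960388183594)
bar dir deg from upslope toward left -147.96763694455882
face normal med 0.0005918214720424383
[0.037, 0.012, 0.003] [158 153 142]
 slide [-0.006, -0.007, 0.242] angular [0.005, -0.002, 0.002] | dist mm 61 deg 0 at [ 0.4515 -0.2701  0.1121] t 15.2
[ 0.54 -0.09  0.23  2.31 -0.76  0.61  0.38]
```

View pics/w11.png

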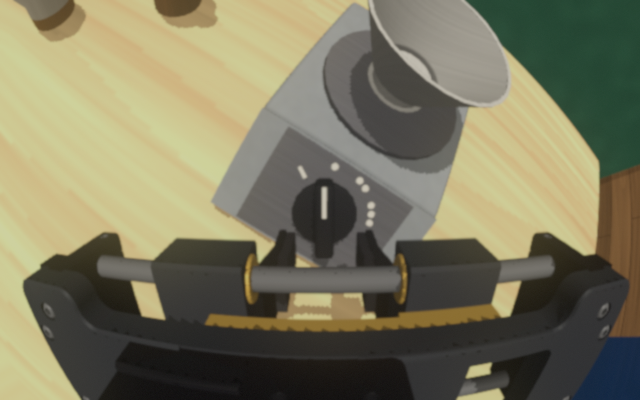

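```bash
python3 -m inch '[{"slide":[0,0,0.06],"angular":[0,0,0],"claw":-0.2},{"slide":[-0.003,-0.003,0.13],"angular":[0,0,0],"claw":-0.2},{"slide":[-0.006,-0.006,0.19],"angular":[0,0,0],"claw":-0.2},{"slide":[-0.006,-0.006,0.23],"angular":[0,0,0],"claw":-0.2},{"slide":[-0.006,-0.006,0.242],"angular":[0,0,0],"claw":-0.2},{"slide":[-0.006,-0.006,0.242],"angular":[0,0,0],"claw":-0.2},{"slide":[-0.006,-0.006,0.242],"angular":[0,0,0],"claw":-0.6},{"slide":[-0.006,-0.006,0.242],"angular":[0,0,0],"claw":-1},{"slide":[-0.006,-0.006,0.242],"angular":[0,0,0],"claw":-1},{"slide":[-0.006,-0.006,0.242],"angular":[0,0,0],"claw":-1}]' 20
python3 -m inch '[{"slide":[0,0,0],"angular":[0,0,0],"claw":-1},{"slide":[0,0,0],"angular":[0,0,0],"claw":-1}]' 20
python3 dt.py 32.6 .0255;python3 dt.py -20.1 .0255
```

```text
time: 16.15
position: [0.4836, -0.2688, 0.0605]
tool_rot: [2.722, 0.85, 0.87]
ft_force: [-1.8, 0.1, 1.7]
grip_width: 0.163
grip_force: 20.0
time: 16.35
position: [0.4836, -0.2688, 0.0604]
tool_rot: [2.723, 0.85, 0.87]
ft_force: [-2.6, -0.2, 5.6]
grip_width: 0.157
grip_force: 20.0
 slide [0.005, 0.001, -0.001] angular [0.005, -0.001, -0.003] | dist mm 1 deg 0 at [ 0.4836 -0.2688  0.0604] t 16.4
[ 0.5   0.06  0.22  2.3  -0.97  0.51  0.55]
 slide [0.005, 0.001, -0.001] angular [0.004, -0.003, 1.753] | dist mm 1 deg 53 at [ 0.4836 -0.2688  0.0604] t 16.4
[ 0.5   0.06  0.22  2.3  -0.97  0.51  0.55]
```

```bash
python3 -m inch '[{"slide":[0,0,0],"angular":[0,0,0.12],"claw":-1},{"slide":[0,0,0],"angular":[0,0,0.28],"claw":-1},{"slide":[0,0,0],"angular":[0,0,0.44],"claw":-1},{"slide":[0,0,0],"angular":[0,0,0.6],"claw":-1},{"slide":[0,0,0],"angular":[0,0,0.76],"claw":-1},{"slide":[0,0,0],"angular":[0,0,0.88],"claw":-1},{"slide":[0,0,0],"angular":[0,0,0.88],"claw":-1}]' 20
python3 dt.py -20.1 .0255
```

```text
time: 17.05
position: [0.4836, -0.2689, 0.0604]
tool_rot: [2.966, 0.214, 0.94]
ft_force: [-2.5, -0.3, 6.3]
grip_width: 0.163
grip_force: 20.0
 slide [0.005, -0.002, -0.001] angular [0.004, -0.004, 0.872] | dist mm 1 deg 26 at [ 0.4836 -0.2689  0.0604] t 17.1
[ 0.49  0.06  0.23  2.3  -0.97  0.51  0.09]
```

```bash
python3 -m inch '[{"slide":[0,0,0],"angular":[0,0,0.12],"claw":-1},{"slide":[0,0,0],"angular":[0,0,0.28],"claw":-1},{"slide":[0,0,0],"angular":[0,0,0.44],"claw":-1},{"slide":[0,0,0],"angular":[0,0,0.6],"claw":-1},{"slide":[0,0,0],"angular":[0,0,0.76],"claw":-1},{"slide":[0,0,0],"angular":[0,0,0.87],"claw":-1},{"slide":[0,0,0],"angular":[0,0,0.87],"claw":-1},{"slide":[0,0,0],"angular":[0,0,0.87],"claw":-1}]' 20
python3 dt.py -20.1 .0255
python3 -m inch '[{"slide":[0,0,0],"angular":[0,0,0],"claw":-0.6},{"slide":[0,0,0],"angular":[0,0,0],"claw":-0.3},{"slide":[0,0,0],"angular":[0,0,0],"claw":-0.2},{"slide":[0,0,0],"angular":[0,0,0],"claw":-0.2},{"slide":[0,0,-0.06],"angular":[0,0,0],"claw":-0.2},{"slide":[0,0,-0.13],"angular":[0,0,0],"claw":-0.2},{"slide":[0,0,-0.2],"angular":[0,0,0],"claw":-0.2},{"slide":[0,0,-0.24],"angular":[0,0,0],"claw":-0.2},{"slide":[0,0,-0.24],"angular":[0,0,0],"claw":-0.2}]'
python3 - <<'E'
from h import *
p,Rc,s=pose();im=ctrl.get_image("wrist");np.savez("w12.npz",p=p,R=Rc,**{k:im[k] for k in im});save(im,"w12.png")
im=ctrl.get_image("scene");save(im,"scene2.png");np.save("scene2_w.npy",cloud(im));W=cloud(im)
for q in("bottle","jar","maul","bowl_top","bowl_mid","bowl_low"):
    for r in ctrl.outline_of(q,"scene")[:3]:
        pp=W[r["mask"]];print(q,round(r["confidence"],2),np.round(r["bbox"]).tolist(),np.nanmedian(pp,0).round(3))
E
python3 dial.py w12.npz | head -6
python3 - <<'E'
import numpy as np,cv2
P=np.load('scene2_w.npy').reshape(-1,3)
for n,c,lo,hi in(("bowl",(.624,-.263),.148,.17),("pile",(.6435,.2545),.096,.12)):
    q=P[(np.hypot(P[:,0]-c[0],P[:,1]-c[1])<.08)&(P[:,2]>lo)&(P[:,2]<hi)];print(n,cv2.minEnclosingCircle(q[:,:2].astype(np.float32)),len(q),np.percentile(q[:,2],[50,99]))
a=cv2.imread('pics/scene2.png')[100:330,120:500];cv2.imwrite('pics/scene2_c.png',cv2.resize(a,None,fx=2.1,fy=2.1))
E
```

```text
time: 17.85
position: [0.4836, -0.2691, 0.0604]
tool_rot: [-2.857, 0.447, -0.898]
ft_force: [-1.3, -1.3, 4.6]
grip_width: 0.156
grip_force: 20.0
 slide [0.003, -0.004, -0.001] angular [0.003, -0.005, 0.005] | dist mm 1 deg 0 at [ 0.4836 -0.2691  0.0604] t 17.9
[ 0.47  0.06  0.25  2.3  -0.97  0.51 -0.36]
time: 18.75
position: [0.449, -0.2702, 0.1102]
tool_rot: [-2.856, 0.448, -0.9]
ft_force: [-0.3, -0.3, -0.5]
grip_width: 0.398
grip_force: 0.0
bottle 0.82 [327.0, 167.0, 22.0, 54.0] [0.541 0.146 0.102]
jar 0.8 [414.0, 179.0, 24.0, 38.0] [0.625 0.379 0.062]
jar 0.59 [184.0, 252.0, 89.0, 96.0] [ 0.681 -0.263  0.066]
maul 0.74 [292.0, 212.0, 28.0, 57.0] [0.645 0.008 0.086]
bowl_top 0.85 [363.0, 146.0, 46.0, 40.0] [0.422 0.319 0.059]
bowl_top 0.81 [361.0, 264.0, 63.0, 54.0] [0.814 0.123 0.054]
bowl_top 0.63 [174.0, 227.0, 61.0, 53.0] [ 0.6   -0.262  0.129]
bowl_mid 0.67 [382.0, 190.0, 51.0, 46.0] [0.623 0.271 0.081]
bowl_low 0.86 [461.0, 148.0, 47.0, 39.0] [0.546 0.583 0.059]
bowl_low 0.83 [378.0, 203.0, 46.0, 30.0] [0.675 0.233 0.059]
plate ((0.6244732141494751, -0.2644577622413635), 0.0703788548707962) 0.07270195491202551
1533 bar c (slope,left,normal) [ 0.0047 -0.0052  0.0341] n hi 0.03585714947313449
((0.0026718415319919586, -0.004507912322878838), (0.014079594984650612, 0.05499200522899628), 69.78842163085938)
bar dir deg from upslope toward left 159.6760245097168
face normal med 0.0006352091391199997
[0.039, -0.012, 0.001] [162 157 146]
bowl ((0.6244083642959595, -0.2601463198661804), 0.06591247022151947) 485 [0.15420282 0.15858371]
pile ((0.6447763442993164, 0.25641563534736633), 0.06630534678697586) 391 [0.10309666 0.10852849]Traceback (most recent call last):
  File "dial.py", line 20, in <module>
    for a,b in zip(f[m].round(3).tolist(),col[m]): print(a,b)
                                                   ~~~~~^^^^^
BrokenPipeError: [Errno 32] Broken pipe
```

View pics/w12.png

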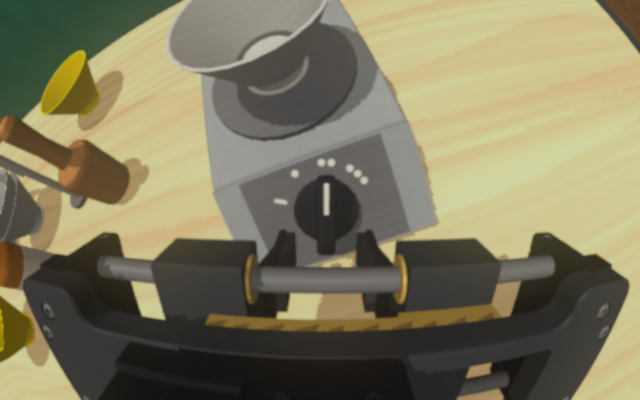

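View pics/scene2_c.png

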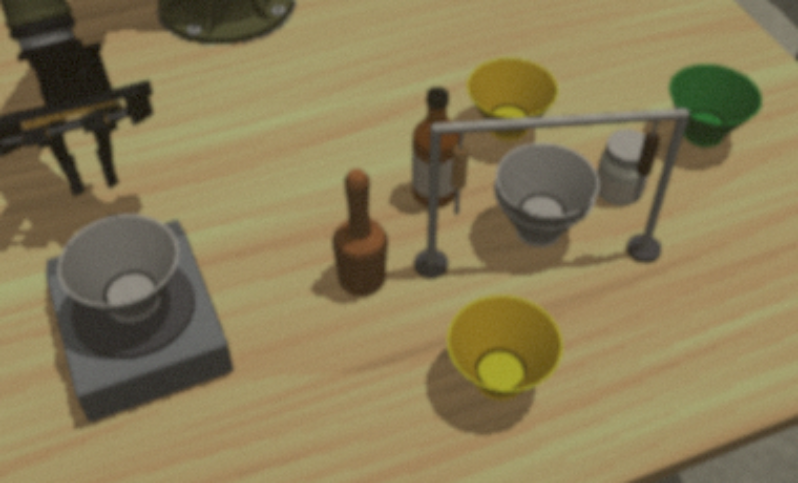

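The pointer is at the two-pip mark: in the wrist view it sits at (326,195) under the pips at (326,162), 20° right of straight up, so the dial reads about 1.40. The scene view shows the bowl upright on the plate at (120,265). The other two bowls are still nested, and the bottle, jar and maul haven't moved.

```bash
python3 -c "
from bench import ctrl
print(ctrl.close_job())"
```

```text
the job is handed in; nothing more can be done
None
```

The job is handed in (no verdict came back): the top bowl stands upright and released within about 3 mm of the plate's centre, the dial reads about 1.40 (two pips), and nothing else moved; the pile's rim measured 126 mm above the bench (22 mm per bowl), not the stated 136 mm, so I gripped to the measured height.

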